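# Slide the LED driver home between the stand-offs of a sign

### The job

In the open sign housing, push the flat metal LED driver along the housing floor, through the gap between the two fixed round stand-offs, until its front lies flush against the housing's end wall beyond them. Only push it: keep it flat on the floor and never lift it, leave the loose things around it where they are, and finish with the robot clear of everything.

Things in the scene. Friction and masses are not known exactly. Their poses are not given: they have to be found in the camera images.
- tray: Sign housing: shallow grey sheet-metal tray fixed to the table. Origin at table height midway between the stand-offs, z up, +x the way the driver must go, +y left of that. Floor top at z = 4 mm, x -265 to +117, y -150 to +150 mm inside; rims 3 mm thick, tops 20 mm above the table. Place and yaw vary.
- post_left (a point): Centre of the top of the fixed round upright aluminium stand-off on the housing's +y side (housing x = 0, y = +55.5 mm): 18 mm diameter, top 40 mm above the table. Clear gap between the two stand-offs: 93 mm.
- post_right (a point): Centre of the top of the like stand-off on the housing's -y side (housing x = 0, y = -55.5 mm). Both belong to the housing and cannot move.
- end_wall (a point): Middle of the upper inner edge of the housing's end wall (housing x = +117 mm, y = 0, 20 mm above the table), against which the driver's front must lie.
- driver: LED driver: aluminium box 100 (x) by 88 (y) by 30 mm high, edges rounded by 5 mm, about 0.45 kg; black terminal strip on top near its rear (-x) end. Origin: centre of underside, x to its front. Starts loose on the floor before the gap, up to 25 mm off its centre line and 0.35 rad askew; slides with dry friction, 1 to 8 N. Home: origin at housing x = +67 mm, y about 0.
- pot: bystander: small loose white screw pot, an upright cylinder 32 mm in diameter and 30 mm high, standing in the housing outside of the lane beside the end bay. Origin: centre of its underside. To be left alone.
- tape: bystander: loose roll of brown tape lying flat on the table past the housing's end wall, 100 mm outer and 76 mm inner diameter, 25 mm high. Origin: centre of its underside. To be left alone.
- cleaner: bystander: loose upright white bottle 54 mm in diameter, 150 mm high, on the table past the housing's end wall. Origin: centre of its underside. To be left alone.

How it is judged (in metres and radians):
On the way:
1. the driver, flat on the floor, is between the two stand-offs (x of driver in the frame of tray between -0.03 and 0.045 m and y of driver in the frame of tray between -0.008 and 0.008 m and z of driver in the frame of tray below 0.01 m), for 0.05 s.
At the end, for the whole second after the job is handed in: The driver rests flat on the housing floor beyond the stand-offs, its front within 4 mm of the end wall and square to it within 0.07 rad, within 20 mm of the centre line, at rest (x of driver in the frame of tray above 0.063 m and y of driver in the frame of tray between -0.02 and 0.02 m and z of driver in the frame of tray below 0.007 m and angle between the x axis of driver and the x axis of tray, either way round below 0.07 rad and linear speed of driver below 0.01 m/s); the robot touches nothing.
It fails at once if the driver is lifted off the housing floor (by more than 8 mm) (z of driver in the frame of tray above 0.012 m).
It fails at once if the driver is tipped (by more than 0.15 rad) (angle between driver's own z axis and vertical above 0.15 rad).
It fails at once if a bystander is displaced by more than 20 mm (distance of any of pot, tape, cleaner from where it was at the start of the episode above 0.02 m).
It also fails if it takes over 64 s, if anything falls off the work surface, if the arm or the gripper's body presses on something with over 40 N, if the wrist force passes 120 N, or if a joint passes its speed limit or range.

### The arm

A 6-joint arm with a two-finger parallel gripper is mounted at the origin on the work surface. World frame = base frame: x ahead of the robot, y to its left, z up, the work surface at z = 0. Lengths are in mm, angles in rad, forces in N, time in s.
With the tool pointing down it reaches from about 350 to 775 mm from the base axis. Payload 7.3 kg.
Tool frame: the origin (TCP) lies midway between the tips of the shut fingers; the grasp point (between the pads) lies 19 mm behind it; z points along the fingers, x is the direction in which the jaws open and shut, and the axes are right-handed (so a half turn about z gives the same grasp; the last joint's range is limited). The gripper opens to 92 mm and grips with 3 to 60 N. Pads are 19 mm wide; open, the fingers measure 130 mm over their backs; the gripper's body (75 mm by 190 mm) begins 47 mm behind the grasp point.
Start: joints at [-1.369, 0.342, 1.524, -0, 1.275, -0.146], TCP at [178.959, -493.577, 226.741] pointing down, gripper open.
Joint ranges: [-2.53, 2.53], [-0.77, 2.02], [0.04, 2.7], [-1, 4.14], [0.28, 2.66], [-3.11, 3.11]. Speed limits (rad/s): [2.57, 2.57, 3.14, 3.14, 3.14, 3.14].

### API

Orientations are given as [roll, pitch, yaw] about the fixed x, y, z axes, in that order (R = Rz(yaw) Ry(pitch) Rx(roll)).
In Python, from plant import bot gives the robot as it stands.
- The arm moves only by the shell command python3 -m pendant 'ROWS' [OPENING]. ROWS is JSON, a list of rows, each an object with "linear": the shift along the world's x, y, z in mm, a list of three; "twist": the turn about the world's z in degrees. In form: [{"linear": [x, y, z], "twist": twist}, ...]. A call has 1 to 20 rows; each row is the pose to reach, as a shift and turn from the pose commanded when the call began; what a row does not reach only later rows make up. A row lasts 1/8 s, in which the tool goes at most 62.5 mm and 10.7 degrees, less where a joint would pass 70% of its speed; a pose out of reach is approached as far as the arm can. A call with a gripper value outside its range is refused whole. OPENING is the closure in counts, from 0 (fully open) to 255 (shut), set as the call begins (- or left out, the last holds). The fingers move at their own pace and stop on an object; the grip force is fixed at half the most. Time passes only in rows, so rows that repeat a pose let the fingers close. It gives the time, the measured TCP pose, the force and the opening at its end, in the units of the state.
- bot.get_obs(): the state, without advancing time (a new reading comes with each control period).
- bot.capture(name): name is "side" or "top" or "wrist"; returns a dict with "frame" (480x640x3 uint8, blue, green, red), "z_map" (480x640 float32, mm along the optical axis (not along the pixel's ray), 0 where there is no reading), "fx", "fy", "cx", "cy" (pixels), "rvec" (rotation vector, rad) and "tvec" (3), from world to camera coordinates, as OpenCV has them. Camera axes: x right, y down, z forward; pixel columns grow to the right and rows downward; lengths in mm; the calibration is good to about 2 mm. The wrist camera is an equidistant fisheye: a pixel r from the principal point sees the ray r / f radians off the axis. A picture is of the moment at which its call begins.
- bot.close_job(): hands the job in, once; it reports no verdict.
The state is a dict: "time": time; "joint_positions": joint angles; "dq": joint speeds; "tau": joint torques, N m; "tool_pos": TCP position; "tcp_rot": TCP orientation; "contact_force": force on the tool from outside, world axes, zero at the start; "moment": the same for the moment, N m; "grip_width": finger opening in mm.
Only numpy, scipy, OpenCV 4.12 (cv2) and the standard library are available. Lean on these libraries where they do the work, as an engineer would, in place of code of your own. Each camera call takes 0.05 s, during which the arm holds its last target. There are 200 camera calls.

## Working session

There is one attempt and no reset: what is moved stays moved. The work goes in short steps, Python scripts to look and compute and a shell command to move; the robot and the scene stay as the last step left them, time stands still between calls to the robot, and variables do not carry over. Pictures are saved under pics/ and viewed, about 8 in all and at most 12, crops included, and the job is handed in when it is done.

```bash
mkdir -p pics; ls
python3 - <<'E'
from plant import bot
import cv2,numpy as np
o=bot.get_obs();print(o['time'],o['tool_pos'],o['tcp_rot'],o['grip_width'],o['contact_force'])
for n in('top','side'):
    c=bot.capture(n);cv2.imwrite(f'pics/{n}0.png',c['frame']);np.savez(f'{n}0.npz',**c)
    R=cv2.Rodrigues(np.array(c['rvec'],float))[0];print(n,c['fx'],c['cx'],c['cy'],-R.T@np.array(c['tvec'],float).ravel())
E
```

```text
pics
0.0 [ 178.88233302 -493.14346211  226.05234003] [-3.14137839e+00  1.51911123e-03 -1.22294843e+00] 91.84794688000879 [ 0.31863794 -0.36980908 -0.3766306 ]
top 467.023102631543 324.5521826351907 232.50753212150718 [446.23628293 118.42788937 725.07239577]
side 443.92010757100195 326.3579314696937 245.12573805865554 [271.77481402 406.45062613 574.18461846]
```

View pics/top0.png

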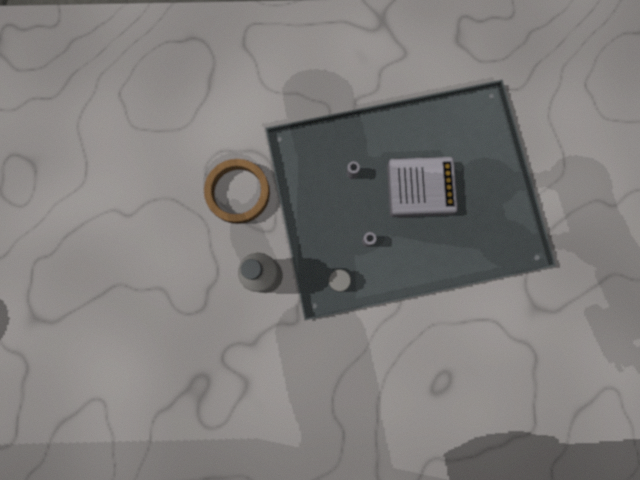

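The top view shows the tray with its end wall at the left, from (268,128) to (308,318). The posts are at (353,167) and (370,239). The driver is at (423,186) with its terminals at the right (rear). The pot is at (340,280), the bottle at (258,270) and the tape at (237,190).

```bash
cat > h.py <<'E'
import cv2,numpy as np
def cloud(c):
    R=cv2.Rodrigues(np.array(c['rvec'],float))[0];t=np.array(c['tvec'],float).ravel()
    v,u=np.mgrid[:480,:640];z=c['z_map'].astype(float)
    P=np.stack([(u-c['cx'])/c['fx']*z,(v-c['cy'])/c['fy']*z,z],-1)
    return (P-t)@R
def pix(c,u,v,h):   # pixel on plane z=h
    R=cv2.Rodrigues(np.array(c['rvec'],float))[0];t=np.array(c['tvec'],float).ravel()
    d=R.T@np.array([(u-c['cx'])/c['fx'],(v-c['cy'])/c['fy'],1]);o=-R.T@t
    return o+d*(h-o[2])/d[2]
def driver(c,near=None):
    """min-area rect of the driver's top face (z~34)"""
    W=cloud(c);m=((abs(W[...,2]-34)<5)&(c['z_map']>0)).astype(np.uint8)
    n,l,s,ce=cv2.connectedComponentsWithStats(m)
    for i in range(1,n):
        if s[i,4]>1500 and s[i,2]<110:
            p=W[l==i];r=cv2.minAreaRect(p[:,:2].astype(np.float32));print('comp',ce[i],s[i,4],r,p.mean(0))
E
python3 - <<'E'
from h import *
for n in('top','side'):
    c=dict(np.load(n+'0.npz'));W=cloud(c);print(n)
    m=((W[...,2]>26)&(W[...,2]<46)&(c['z_map']>0)).astype(np.uint8)
    k,l,s,ce=cv2.connectedComponentsWithStats(m)
    for i in range(1,k):
        if s[i,4]>25:
            p=W[l==i];print(ce[i].round(),s[i,4],p.mean(0).round(1),[np.round(q,1) for q in cv2.minAreaRect(p[:,:2].astype(np.float32))])
c=dict(np.load('top0.npz'))
for q in((353,167,40),(370,239,40),(268,128,20),(308,318,20),(501,83,20),(556,265,20)):print(q,pix(c,*q).round(1))
E
```

```text
top
[422. 186.] 3694 [617.4 -35.1  34.6] [array([619.1, -36.6]), array([ 88.8, 100.9]), np.float64(0.9)]
[243. 163.] 79 [660.4 238.4  26.8] [array([660.4, 237.4]), array([40. , 12.5]), np.float64(72.1)]
[353. 168.] 136 [645.8  69.9  39.4] [array([647.2,  69.9]), array([17.8, 17. ]), np.float64(12.3)]
[217. 211.] 37 [585.4 277.6  26.8] [array([585. , 277.6]), array([22.8,  9.5]), np.float64(59.4)]
[251. 211.] 43 [585.  226.4  26.6] [array([585.8, 227.3]), array([ 7.9, 28.2]), np.float64(18.4)]
[369. 238.] 133 [537.6  49.1  40. ] [array([537.9,  48.8]), array([17.6, 16.9]), np.float64(60.3)]
[277. 282.] 34 [476.8 186.4  37.1] [array([477.9, 186.9]), array([ 7.1, 36.3]), np.float64(63.2)]
[339. 280.] 362 [477.4  94.7  34.6] [array([476.9,  94.9]), array([29.5, 30.8]), np.float64(89.1)]
side
[583.  55.] 3266 [ 572.7 -755.6   41.8] [array([ 567.9, -798.3]), array([210.9, 315.4]), np.float64(89.9)]
[366. 197.] 2187 [615.3 -29.7  34.4] [array([619. , -33.5]), array([ 88.7, 101.2]), np.float64(1.8)]
[311. 217.] 132 [645.   72.7  37.4] [array([646.9,  70.6]), array([16.6, 18.2]), np.float64(4
[... 500 characters left out ...]
 297.] 63 [586.8 224.1  26.8] [array([587.2, 223.4]), array([11.6, 36.4]), np.float64(46.7)]
[211. 312.] 122 [618.4 292.5  26.7] [array([619.4, 292.5]), array([53.7, 14.9]), np.float64(1.1)]
[253. 311.] 44 [577.6 249.2  26.8] [array([577. , 249.7]), array([ 8. , 25.5]), np.float64(11.9)]
[241. 319.] 32 [580.  269.4  26.7] [array([579.7, 270.5]), array([24.6,  8.1]), np.float64(79.9)]
[317. 344.] 267 [473.4 223.2  36. ] [array([476.7, 220.7]), array([51.8, 21.4]), np.float64(46.9)]
(353, 167, 40) [647.2  69.5  40. ]
(370, 239, 40) [536.7  47.6  40. ]
(268, 128, 20) [719.3 200.3  20. ]
(308, 318, 20) [422.9 141.9  20. ]
(501, 83, 20) [ 787.2 -173.5   20. ]
(556, 265, 20) [ 493.8 -234.3   20. ]
```

View pics/side0.png

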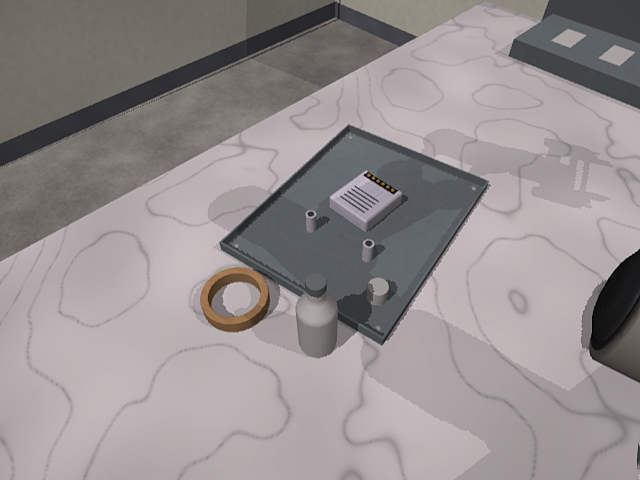

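Tray frame from the posts: midpoint (592.4, 59.8), +x = (-0.187, 0.982), spacing 111.3 mm (expected 111). The driver is at housing x≈-98, y≈-8 and about 9.4° clockwise. The plan is to push its rear face with two fingertips opened 40 mm (78 mm over the backs), held square to the tray.

```bash
python3 -m pendant '[{"linear":[45,38,0],"twist":8},{"linear":[90,76,0],"twist":16},{"linear":[134,114,0],"twist":24},{"linear":[178,152,0],"twist":32},{"linear":[223,190,0],"twist":40},{"linear":[268,229,0],"twist":48},{"linear":[312,267,0],"twist":56},{"linear":[357,305,0],"twist":64},{"linear":[401,343,0],"twist":72},{"linear":[446,381,0],"twist":80.9},{"linear":[446,381,-50],"twist":80.9},{"linear":[446,381,-100],"twist":80.9},{"linear":[446,381,-130],"twist":80.9},{"linear":[446,381,-130],"twist":80.9},{"linear":[446,381,-130],"twist":80.9}]' 144
python3 - <<'E'
from plant import bot
from h import *
c=bot.capture('side');cv2.imwrite('pics/s1.png',c['frame']);driver(c)
o=bot.get_obs();print(o['time'],o['tool_pos'],o['tcp_rot'],o['grip_width'],o['joint_positions'])
E
```

```text
time: 1.98
tool_pos: [625.7, -112.8, 98.1]
tcp_rot: [3.141, -0.002, 0.189]
contact_force: [-0.1, -0.2, -0.0]
grip_width: 40.1
comp [365.77905308 196.52845528] 2091 ((619.036865234375, -34.369422912597656), (88.16136932373047, 101.4002456665039), 0.8607496023178101) [616.11981914 -30.53756196  34.6237875 ]
2.025 [ 626.00032686 -112.94818042   98.5824427 ] [ 3.14016852e+00 -2.76701922e-03  1.88923414e-01] 40.042347573463886 [-2.98923398e-01  6.56699690e-01  1.36462711e+00  4.33551191e-05
  1.11715410e+00 -4.87863781e-01]
```

View pics/s1.png

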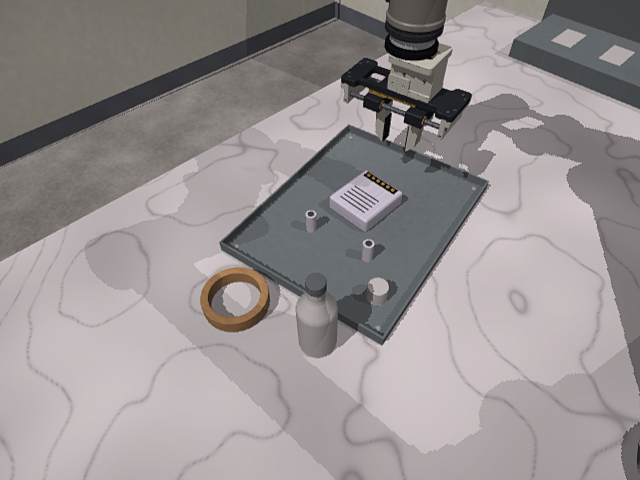

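The gripper is behind the driver (367,198), square to the tray and clear. Next I lower it and start pushing.

```bash
python3 -m pendant '[{"linear":[0,0,-45],"twist":0},{"linear":[0,0,-84],"twist":0},{"linear":[0,0,-84],"twist":0},{"linear":[-1,5,-84],"twist":0},{"linear":[-1.9,10,-84],"twist":0},{"linear":[-2.8,15,-84],"twist":0},{"linear":[-3.7,19,-84],"twist":0},{"linear":[-4.3,23,-84],"twist":0},{"linear":[-5,27,-84],"twist":0},{"linear":[-5.7,31,-84],"twist":0},{"linear":[-6.5,34,-84],"twist":0},{"linear":[-7,37,-84],"twist":0},{"linear":[-7.5,39,-84],"twist":0},{"linear":[-7.9,41,-84],"twist":0},{"linear":[-7.9,41,-84],"twist":0}]'
cat >> h.py <<'E'
def report(bot):
    O=np.array([592.4,59.8]);
    ex=np.array([-.187,.982]);ey=np.array([-.982,-.187])
    for n in('side','top'):
        c=bot.capture(n);W=cloud(c);m=((abs(W[...,2]-35)<3)&(c['z_map']>0))
        L=np.stack([(W[...,:2]-O)@ex,(W[...,:2]-O)@ey],-1);m&=(L[...,0]>-170)&(L[...,0]<125)&(abs(L[...,1])<75)
        k,l,s,ce=cv2.connectedComponentsWithStats(m.astype(np.uint8));i=1+s[1:,4].argmax()
        p=L[l==i];r=cv2.minAreaRect(p.astype(np.float32));a=r[2];a-=90*round(a/90)
        print(n,s[i,4],'driver ctr',np.round(r[0],1),'size',np.round(r[1],1),'yaw',round(a,2),'x',np.percentile(p[:,0],[.5,99.5]).round(1),'y',np.percentile(p[:,1],[.5,99.5]).round(1))
        for q in((537.6,49),(647,70)):
            d=(abs(W[...,2]-39)<3)&(np.hypot(W[...,0]-q[0],W[...,1]-q[1])<14)
            print('  post',(W[d][:,:2].mean(0)-O)@ex if d.any() else None,(W[d][:,:2].mean(0)-O)@ey if d.any() else None)
    o=bot.get_obs();t=o['tool_pos'];print(o['time'],t.round(1),'tray',(t[:2]-O)@ex,(t[:2]-O)@ey,o['tcp_rot'].round(3),o['contact_force'].round(1),o['grip_width']);return c
E
python3 -c "
from plant import bot
from h import *
c=report(bot);cv2.imwrite('pics/t2.png',c['frame'])"
```

```text
time: 3.9
tool_pos: [616.7, -71.3, 12.6]
tcp_rot: [-3.141, 0.001, 0.189]
contact_force: [0.7, -2.8, 1.8]
grip_width: 40.0
side 2156 driver ctr [-81.4  -0.4] size [121.6  86.8] yaw 0.02 x [-131.  -22.] y [-43.   42.1]
  post 1.8088077375580598 55.3006872742524
  post 1.7766107116871213 -54.901127687395906
top 3300 driver ctr [-71.5   0.2] size [97.5 87.1] yaw 0.44 x [-118.7  -23.7] y [-42.2  42.6]
  post -0.6262026423389051 55.51711733336794
  post -0.15003118051267725 -54.96923376320164
4.0 [616.7 -71.3  12.5] tray -133.31793213872956 0.6762145604688422 [-3.141e+00  1.000e-03  1.890e-01] [ 0.5 -2.2  2.5] 39.997899549610146
```

View pics/t2.png

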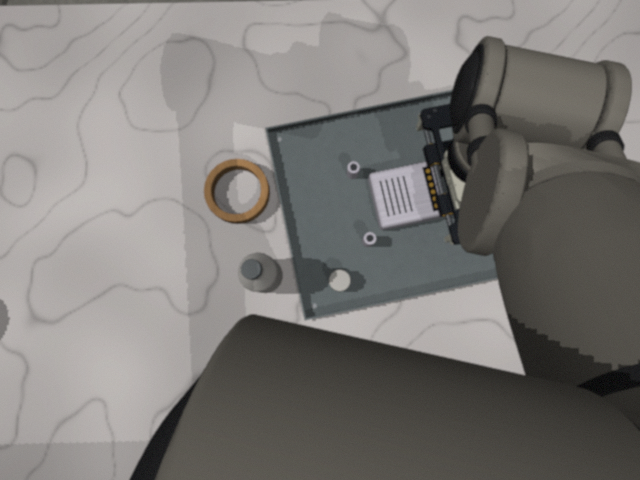

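The driver is squared up and on the centre line: the top camera gives y≈0.2 and yaw 0.4°. It lies just before the posts at (353,167) and (370,239). Next I push it into the gap.

```bash
python3 -m pendant '[{"linear":[-0.7,4,0],"twist":0},{"linear":[-1.5,8,0],"twist":0},{"linear":[-2.2,12,0],"twist":0},{"linear":[-3,16,0],"twist":0},{"linear":[-3.8,20,0],"twist":0},{"linear":[-4.6,24,0],"twist":0},{"linear":[-5.3,28,0],"twist":0},{"linear":[-6.1,32,0],"twist":0},{"linear":[-6.9,36,0],"twist":0},{"linear":[-7.6,40,0],"twist":0},{"linear":[-8.4,44,0],"twist":0},{"linear":[-9.1,48,0],"twist":0},{"linear":[-9.9,52,0],"twist":0},{"linear":[-9.9,52,0],"twist":0}]'
python3 -c "
from plant import bot
from h import *
c=report(bot)"
```

```text
time: 5.75
tool_pos: [607.1, -18.9, 12.9]
tcp_rot: [-3.141, -0.0, 0.189]
contact_force: [0.0, -0.5, 0.6]
grip_width: 40.1
side 2393 driver ctr [-27.4  -0.2] size [122.1  87.8] yaw 0.22 x [-77.3  31.1] y [-43.3  41.7]
  post 1.6638900131081444 55.321671764188004
  post 1.9207367053245252 -54.859372730902095
top 3171 driver ctr [-15.4  -0.2] size [87.1 92.5] yaw -0.28 x [-60.6  29.7] y [-42.5  42.3]
  post -0.644758763466876 55.866375102011816
  post -0.7427841886586491 -54.945771717400916
5.85 [607.2 -19.2  12.9] tray -80.37854859789054 0.256017351554158 [-3.141 -0.     0.189] [ 0.3  0.3 -1. ] 40.02067139099227
```

In the gap, square and centred. I continue to just short of the wall.

```bash
python3 -m pendant '[{"linear":[-0.8,4,0],"twist":0},{"linear":[-1.5,8,0],"twist":0},{"linear":[-2.3,12,0],"twist":0},{"linear":[-3,16,0],"twist":0},{"linear":[-3.8,20,0],"twist":0},{"linear":[-4.6,24,0],"twist":0},{"linear":[-5.3,28,0],"twist":0},{"linear":[-6.1,32,0],"twist":0},{"linear":[-6.9,36,0],"twist":0},{"linear":[-7.6,40,0],"twist":0},{"linear":[-8.4,44,0],"twist":0},{"linear":[-9.1,48,0],"twist":0},{"linear":[-9.9,52,0],"twist":0},{"linear":[-10.7,56,0],"twist":0},{"linear":[-11.4,60,0],"twist":0},{"linear":[-12.2,64,0],"twist":0},{"linear":[-13,68,0],"twist":0},{"linear":[-13.7,72,0],"twist":0},{"linear":[-14.5,76,0],"twist":0},{"linear":[-14.5,76,0],"twist":0}]'
python3 -c "
from plant import bot
from h import *
c=report(bot);cv2.imwrite('pics/t4.png',c['frame'])"
```

```text
time: 8.35
tool_pos: [592.5, 57.1, 12.7]
tcp_rot: [-3.141, 0.0, 0.189]
contact_force: [1.6, -1.4, 1.4]
grip_width: 40.3
side 2603 driver ctr [49.4 -0.6] size [119.4  87. ] yaw 0.31 x [ -2.6 107.9] y [-43.1  41.9]
  post 2.1216147318130267 54.603445847696975
  post 5.839316025979539 -54.313817082475246
top 1499 driver ctr [81.8 -0.2] size [87.  51.8] yaw -1.38 x [ 57.5 106.8] y [-42.7  42.1]
  post None None
  post None None
8.45 [592.3  57.   12.5] tray -2.751302553218846 0.6475662000357967 [-3.141e+00  1.000e-03  1.890e-01] [ 0.  -1.1  0.6] 39.85417991071909
```

View pics/t4.png

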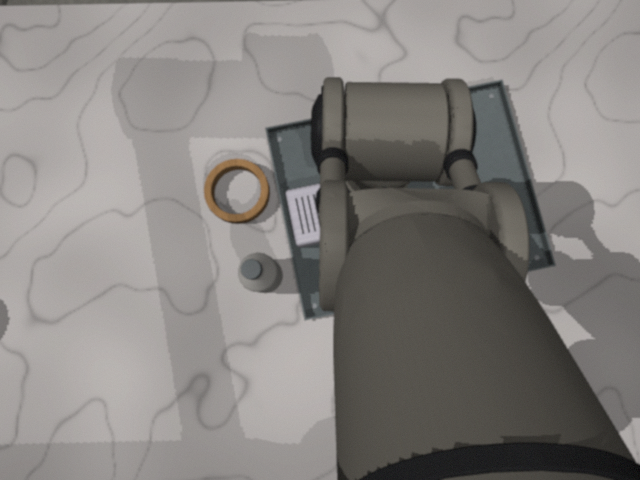

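The driver's front is at about (290,215), roughly 10 mm short of the wall. I approach in small steps and watch the force.

```bash
python3 -m pendant '[{"linear":[-0.4,2,0],"twist":0},{"linear":[-0.8,4,0],"twist":0},{"linear":[-1.2,6,0],"twist":0},{"linear":[-1.5,8,0],"twist":0},{"linear":[-1.5,8,0],"twist":0}]'
python3 -m pendant '[{"linear":[-0.1,0.5,0],"twist":0},{"linear":[-0.2,1,0],"twist":0},{"linear":[-0.2,1,0],"twist":0}]'
```

```text
time: 9.07
tool_pos: [590.8, 64.9, 12.5]
tcp_rot: [-3.141, 0.001, 0.189]
contact_force: [-0.5, -0.8, -0.5]
grip_width: 39.7
time: 9.45
tool_pos: [590.9, 64.9, 12.6]
tcp_rot: [3.141, 0.0, 0.189]
contact_force: [1.2, -5.6, -1.1]
grip_width: 39.6
```

```bash
python3 -m pendant '[{"linear":[-0.1,0.5,0],"twist":0},{"linear":[-0.2,1,0],"twist":0},{"linear":[-0.2,1,0],"twist":0}]'
python3 -m pendant '[{"linear":[-0.1,0.5,0],"twist":0},{"linear":[-0.2,1,0],"twist":0},{"linear":[-0.2,1,0],"twist":0}]'
```

```text
time: 9.82
tool_pos: [590.9, 65.0, 12.7]
tcp_rot: [3.14, 0.0, 0.189]
contact_force: [-0.1, -8.5, -2.2]
grip_width: 39.7
time: 10.2
tool_pos: [590.9, 65.0, 12.8]
tcp_rot: [3.138, 0.0, 0.189]
contact_force: [0.3, -13.1, -0.8]
grip_width: 40.2
```

The tool has stalled and the force has risen to 13 N, above the 8 N friction limit, so the driver is on the wall. I back straight out and then lift.

```bash
python3 -m pendant '[{"linear":[0.8,-4,0],"twist":0},{"linear":[2.3,-12,0],"twist":0},{"linear":[4.7,-25,0],"twist":0},{"linear":[5.6,-30,0],"twist":0},{"linear":[5.6,-30,0],"twist":0},{"linear":[5.6,-30,40],"twist":0},{"linear":[5.6,-30,90],"twist":0},{"linear":[5.6,-30,140],"twist":0},{"linear":[5.6,-80,170],"twist":0},{"linear":[5.6,-130,170],"twist":0},{"linear":[5.6,-180,170],"twist":0},{"linear":[5.6,-230,170],"twist":0},{"linear":[5.6,-280,170],"twist":0},{"linear":[5.6,-330,170],"twist":0},{"linear":[5.6,-330,170],"twist":0}]'
python3 -c "
from plant import bot
from h import *
c=report(bot);cv2.imwrite('pics/t5.png',c['frame'])
W=cloud(c);O=np.array([592.4,59.8]);ex=np.array([-.187,.982]);ey=np.array([-.982,-.187])
X=(W[...,:2]-O)@ex;Y=(W[...,:2]-O)@ey
for y in(-60,-30,0,30,60):
    m=(abs(Y-y)<4)&(X>100)&(X<135)&(c['z_map']>0);i=X[m].argsort();print(y,list(zip(X[m][i].round(),W[m][i,2].round()))[::3])
m=(W[...,2]>26)&(W[...,2]<46)&(np.hypot(W[...,0]-477,W[...,1]-95)<25);print('pot',W[m].mean(0))"
```

```text
time: 12.08
tool_pos: [595.5, -265.9, 182.1]
tcp_rot: [3.141, 0.0, 0.185]
contact_force: [-0.4, -0.1, -1.0]
grip_width: 40.1
side 2494 driver ctr [67.6 -0.9] size [99.4 86.9] yaw 0.35 x [ 19. 116.] y [-43.4  41.8]
  post 1.7532953578033235 56.049901356458506
  post 2.275219700507654 -54.62268222528683
top 3539 driver ctr [66.2 -0. ] size [87.4 98.9] yaw -0.1 x [ 17.7 114.5] y [-42.8  42.1]
  post -0.7498375056342411 55.294261777696384
  post -0.5354898685212537 -55.37793625850523
12.175 [ 595.9 -262.3  182.3] tray -316.9822673303355 56.776492230178704 [-3.14   0.     0.188] [-0.2 -0.3 -0.8] 40.40452808369784
-60 [(np.float64(100.0), np.float64(4.0)), (np.float64(102.0), np.float64(5.0)), (np.float64(102.0), np.float64(5.0)), (np.float64(103.0), np.float64(6.0)), (np.float64(104.0), np.float64(3.0)), (np.float64(105.0), np.float64(5.0)), (np.float64(107.0), np.float64(5.0)), (np.float64(107.0), np.float64(4.0)), (np.float64(108.0), np.float64(4.0)), (np.float64(109.0), np.float64(5.0)), (np.float64(110.0), np.float64(5.0)), (np.float64(111.0), np.float64(6.0)), (np.float64(112.0), np.
[... 6203 characters left out ...]
)), (np.float64(120.0), np.float64(2.0)), (np.float64(121.0), np.float64(-1.0)), (np.float64(122.0), np.float64(-0.0)), (np.float64(123.0), np.float64(-1.0)), (np.float64(124.0), np.float64(1.0)), (np.float64(125.0), np.float64(1.0)), (np.float64(126.0), np.float64(-0.0)), (np.float64(127.0), np.float64(1.0)), (np.float64(128.0), np.float64(1.0)), (np.float64(129.0), np.float64(-0.0)), (np.float64(129.0), np.float64(-0.0)), (np.float64(130.0), np.float64(2.0)), (np.float64(131.0), np.float64(1.0)), (np.float64(132.0), np.float64(2.0)), (np.float64(133.0), np.float64(1.0)), (np.float64(134.0), np.float64(3.0)), (np.float64(135.0), np.float64(1.0))]
pot [477.38023131  94.70341434  34.46708409]
```

View pics/t5.png

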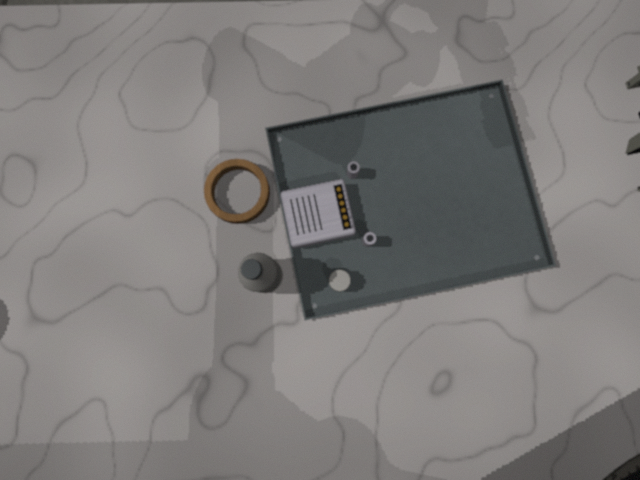

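The driver (318,213) lies flush and square on the end wall. The tape, bottle and pot are at the same pixels as at the start, and the arm is well clear.

```bash
python3 -c "
from plant import bot
print(bot.close_job())"
```

```text
the job is handed in; nothing more can be done
None
```

I pushed the LED driver through the gap and up against the end wall, backed the arm clear and handed the job in at about 12 s. No verdict came back.

- **The push:** I used two fingertips, opened 40 mm and set square to the tray, against the driver's rear face. This squared the driver up from about 9° askew and put it on the centre line. At the wall the tool stalled and the force rose to 13 N, above the 8 N friction limit.
- **Final position:** the driver is at housing x ≈ 66–68 mm (limit above 63 mm) and y within 1 mm of the centre line. Its yaw is within 0.4° (limit about 4°). Its top is about 34 mm above the table, which is flat on the floor.
- **Camera agreement:** the side and top cameras differ by about 1.4 mm in x. While the arm partly hid the driver on the way, their fits differed by much more, so there I went by the front edge.
- **Bystanders:** the pot measured within 0.1 mm of its starting place. I checked the tape and bottle only by eye in the picture, and they looked unmoved.
- **Robot:** it ended about 180 mm above the table, clear of everything, with contact force readings near zero.

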